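Lock out the bike-battery charging dock and tip the battery over its edge into the bay

ROBOT

A 7-joint arm with a two-finger parallel gripper is mounted at the origin on a cart in front of the work surface, level with it; the furniture and walls round the work are solid. World frame = base frame: x ahead of the robot, y to its left, z up, the work surface at z = 0. Lengths are in m, angles in rad, forces in N, time in s.
With the tool pointing down it reaches from about 0.4 to 0.85 m from the base axis. Payload 10.4 kg.
Tool frame: the origin (TCP) lies at the very end of the fingers, on their centre line; the grasp point (between the pads) lies 19 mm behind it (r.pinch_z is the distance from the TCP to the grasp point, in m); z points along the fingers, y is the line along which they close (so a half turn about z gives the same grasp; the last joint's range is limited). The gripper opens to 87 mm and grips with 3 to 60 N. Pads are 19 mm wide; open, the fingers measure 117 mm over their backs; the gripper's body (75 mm by 190 mm) begins 51 mm behind the grasp point.
Start: joints at [-0.023, 0.332, -0.065, 1.46, 0.022, 1.35, -0.088], TCP at [0.625, 0, 0.223] pointing down, gripper open.
Joint ranges: [-2.6, 2.6], [-0.5, 2.12], [-1.47, 1.34], [0.16, 2.42], [-1.27, 4.41], [0.06, 2.06], [-2.6, 2.6]. Speed limits (rad/s): [2.22, 2.22, 2.79, 2.79, 3.14, 3.14, 3.14].

INTERFACE

Orientations are given as a unit quaternion [x, y, z, w].
In Python, from bench import r, camera gives the robot as it stands. The module is installed in compiled form; this text tells all that it offers.
- The arm moves only by the shell command python3 -m pendant 'ROWS' [FORCE]. ROWS is JSON, a list of rows, each an object with "dp": the shift along the tool's x, y, z as a fraction of full scale, a list of three; "rotation": the turn, a rotation vector about the tool's x, y, z as a fraction of full scale, a list of three; "jaw": the opening, from 0 (shut) to 1 (fully open). A call has 1 to 8 rows; each row is the pose to reach, as a shift and turn from the pose commanded when the call began, along the tool's axes at that moment, turning the shorter way round; what a row does not reach only later rows make up. Full scale, the value 1, is 0.15 m for a shift and 2 pi rad for a turn. A row lasts 1/8 s, in which the tool goes at most 62.5 mm and 10.7 degrees, less where a joint would pass 70% of its speed; a pose out of reach is approached as far as the arm can. A call with a number of a shift or a turn outside -1 to 1 is refused whole. A call with a gripper value outside its range is refused whole. The fingers move at their own pace and stop on an object; FORCE is the grip in N (left out, the last holds). Time passes only in rows, so rows that repeat a pose let the fingers close. It gives the time, the measured TCP pose, the force, the opening and the grip force at its end, in the units of the state.
- r.read_state(): the state, without advancing time (a new reading comes with each control period).
- camera(name): name is "scene" or "side" or "wrist"; returns a dict with "image" (480x640x3 uint8, red, green, blue), "z_map" (480x640 float32, m along the optical axis (not along the pixel's ray), 0 where there is no reading), "mtx" (3x3 intrinsics, pixels), "T" (4x4, takes a point from camera to world coordinates). Camera axes: x right, y down, z forward; pixel columns grow to the right and rows downward; lengths in m; the calibration is good to about 2 mm. A picture is of the moment at which its call begins.
- r.close_job(): hands the job in; it is judged then, once.
The state is a dict: "time": time; "joint_positions": joint angles; "joint_vel": joint speeds; "joint_torque": joint torques, N m; "ee_pos": TCP position; "eef_rot": TCP orientation; "ft_force": force on the tool from outside, world axes, zero at the start; "torque": the same for the moment, N m; "width": finger opening in m; "grip_force": force on a finger pad.
Only numpy, scipy, OpenCV 4.12 (cv2) and the standard library are available. Lean on these libraries where they do the work, as an engineer would, in place of code of your own. Each camera call takes 0.05 s, during which the arm holds its last target. There are 200 camera calls.

TASK

Make the charging dock dead first: turn its red isolator handle anticlockwise to off, then swing its steel lockout hasp fully out. Then slide the big battery up against the front edge of the bay and ease it over that edge, without throwing or dropping it, so that it lies in the bay on its side with the blue panel on top. Push it fully home, square in the bay, so that its terminals press the sprung contact bar right back, and leave the things lying round about where they are.

Things in the scene. Friction and masses are not known exactly. Their poses are not given: they have to be found in the camera images.
- dock: Fixed grey steel battery charging dock. Origin on the table under the middle of the bay's front edge; x into the bay, away from the robot, y along the front edge to the left, z up. Bay on the right. On the left, the isolator's grey box: x = -10 to 120 mm, y = 109 to 231 mm, face 62 mm high.
- bay_edge (a point): Middle of the top of the bay's front wall (x = 0 of the dock), 45 mm above the table: a grippy black rubber edge 176 mm long, over which the battery pivots. Behind it the level deck, also 45 mm high, lies between low cheeks 182 mm apart that rise 29 mm above the deck.
- bay_back (a point): Middle of the two rubber buffers at the back of the bay, 129 mm behind the front edge and 88 mm above the table. The fixed back plate behind them (x = 146 mm) is 132 mm high.
- isolator (a joint): Angle of the red isolator handle, rad: 0 = on (nose to the dock's +y, left), grows anticlockwise from above to 1.5 = off (nose towards the robot, the dock's -x). Stiff (about 0.1 N m), stays where it is left.
- handle_grip (a point): On the handle's upright turning axis, 102 mm above the table. Its bar is 14 mm wide and 98 mm long (nose 58 mm from the axis, tail 40 mm), from 76 to 110 mm above the table; the box's face is at 62 mm, nothing near the axis but the bar stands over 76 mm. Turns with the handle, its y along the nose.
- hasp (a joint): Angle of the flat steel lockout hasp, rad: 0 = parked (arm along the dock's -x, towards the robot), grows clockwise from above to 1.57 = fully out (arm to the dock's +y, beyond the box). Turns easily and stays. A cam under the handle blocks it: it swings out only once the handle is off.
- hasp_post (a point): Black upright finger post of the hasp, 14 mm in diameter, from 66 to 100 mm above the table; this point is on its axis 88 mm above the table, 86 mm from the hasp's pivot. Pinch it from above or push it.
- hasp_pivot (a point): The hasp's upright pivot axis, on the isolator box's face 62 mm above the table. Fixed to the dock, axes as the dock.
- battery: Dark grey motorcycle battery, 87 (its x) x 150 (its y) x 122 mm, with lid and brass terminals 132 mm high; 0.70 to 0.99 kg; too wide to grasp. Stands upright on the table 1 to 5 cm short of the bay. Origin: centre of its underside; z up; x points to the bay. Terminals on top along its bay side, blue panel on the side facing the robot.
- battery_panel (a point): On the battery's panel side (43.5 mm behind its middle), 100 mm above its foot: pushed here with its foot against the bay wall, it pivots over the wall's edge, balances at about 65 degrees, then settles on the deck by itself, underside sticking out 45 to 60 mm. Short of the wall its smooth foot slides when pushed at 80 mm or lower (1 to 4 N).
- battery_foot (a point): Centre of the battery's underside. Once the battery lies on the deck this face is upright, looks to the robot, and is where to push it in: 45 to 132 mm above the table. Fully home the battery meets the buffers, this face flush with the front edge (1 mm inside). Sliding takes 3 to 18 N.
- contacts (a joint): Travel of the sprung contact bar at the back of the bay, m: 0 = free (its face 125 mm behind the front edge), about 0.008 with the battery fully home against the buffers. The springs push with about 2 N; the battery stays where it is pushed.
- flashlight: Green flashlight lying right of the battery, 187 x 49 x 49 mm; leave alone.
- green_case: Small green parts case right of the dock, 73 x 100 x 41 mm; leave alone.
- screw_box: Clear plastic box of screws between the robot and the isolator box, 62 x 98 x 38 mm; leave alone.
- trowel: Trowel with a wooden handle left of the dock, 95 x 200 x 56 mm; leave alone.

How it is judged:
On the way, in this order (a step that is already met when the one before it is completed fails the run):
1. the isolator handle is turned to off (1.38 rad or more) with the hasp still parked (under 0.5 rad) (value of joint isolator above 1.38 rad and value of joint hasp below 0.5 rad), for 0.2 s.
2. the lockout hasp is swung out (1.2 rad or more) with the handle off (value of joint isolator above 1.38 rad and value of joint hasp above 1.2 rad), for 0.2 s.
3. the battery lies on its side on the bay's deck, blue panel up, within 9 degrees (angle between battery's own x axis and vertical above 2.98 rad and z of battery in the frame of dock between 0.078 and 0.098 m), for 0.3 s.
At the end, for the whole second after the job is handed in: Handle off (1.38 rad or more), hasp out (1.2 rad or more); battery at rest on the deck, blue panel up within 9 degrees, square within 6 degrees, within 25 mm of the bay's middle line, its underside within 6 mm of the front edge, contact bar pressed back 4.5 mm or more (all of step 2 and all of step 3 and value of joint contacts above 0.0045 m and angle between the y axis of battery and the y axis of dock, either way round below 0.1 rad and x of battery in the frame of dock between -0.006 and 0.006 m and y of battery in the frame of dock between -0.025 and 0.025 m and linear speed of battery below 0.01 m/s and angular speed of battery below 0.1 rad/s); the robot touches nothing.
It fails at once if the battery is thrown or dropped (moves faster than 0.6 m/s) (linear speed of battery above 0.6 m/s).
It fails at once if a thing lying round about (flashlight, green case, screw box or trowel) is moved by more than 3 cm (distance of any of flashlight, green_case, screw_box, trowel from where it was at the start of the episode above 0.03 m).
It also fails if it takes over 72 s, if anything falls off the work surface, if the arm or the gripper's body presses on something with over 40 N, if the wrist force passes 120 N, or if a joint passes its speed limit or range.

## Working session

There is one attempt and no reset: what is moved stays moved. The work goes in short steps, Python scripts to look and compute and a shell command to move; the robot and the scene stay as the last step left them, time stands still between calls to the robot, and variables do not carry over. Pictures are saved under pics/ and viewed, at most 14 in all, crops included, and the job is handed in when it is done.

```bash
mkdir -p pics; cat > h.py <<'E'
import numpy as np, cv2, json
from bench import r, camera
from scipy.spatial.transform import Rotation as R
def snap(n,f):
    c=camera(n); cv2.imwrite(f'pics/{f}.png',c['image'][:,:,::-1]); np.savez(f'pics/{f}.npz',**c); return c
def px(c,u,v):
    z=np.median(c['z_map'][v-1:v+2,u-1:u+2]); p=np.linalg.inv(c['mtx'])@[u,v,1]*z
    return (c['T']@np.r_[p,1])[:3]
def st():
    s=r.read_state(); print('t',round(s['time'],2),'p',np.round(s['ee_pos'],4),'q',np.round(s['eef_rot'],3),'F',np.round(s['ft_force'],1),'w',round(s['width'],4)); return s
def go(p,yaw=None):
    # shift in tool axes/0.15 to world point p; yaw = wanted yaw of tool x axis (tool down)
    s=r.read_state(); Rt=R.from_quat(s['eef_rot']); d=Rt.inv().apply(np.array(p)-s['ee_pos'])/0.15
    out='dp %s'%np.round(d,3)
    if yaw is not None:
        W=R.from_matrix([[np.cos(yaw),np.sin(yaw),0],[np.sin(yaw),-np.cos(yaw),0],[0,0,-1]])
        out+=' rot %s'%np.round((Rt.inv()*W).as_rotvec()/(2*np.pi),4)
    print(out)
E
python3 -c "
from h import *
st()
a=snap('scene','s0');b=snap('side','d0')
print(a['T'].round(3),b['T'].round(3))"
```

```text
t 0.0 p [ 0.6246 -0.      0.2218] q [ 0.707  0.707 -0.001 -0.   ] F [ 0.1 -0.6 -0.2] w 0.0871
[[ 0.672 -0.532  0.516 -0.274]
 [-0.741 -0.479  0.471 -0.799]
 [-0.003 -0.698 -0.716  1.226]
 [ 0.     0.     0.     1.   ]] [[-0.988 -0.097  0.117  0.352]
 [-0.151  0.535 -0.831  1.307]
 [ 0.018 -0.839 -0.544  0.994]
 [ 0.     0.     0.     1.   ]]
```

View pics/s0.png

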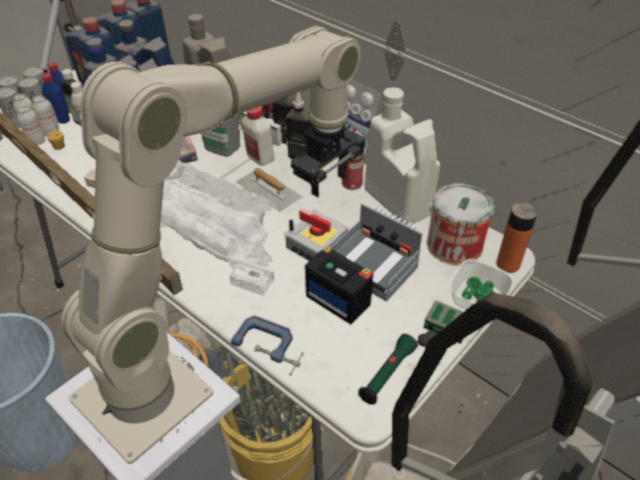

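View pics/d0.png

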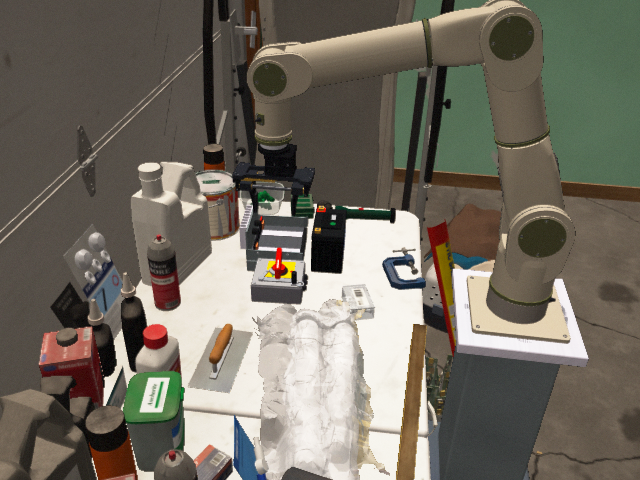

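The scene view shows the isolator at about (317,225), the battery at (338,285) and the bay at (380,250). The side view shows the isolator at (279,268) and the battery at (328,240). Next I'll enlarge those areas.

```bash
python3 -c "
import cv2
a=cv2.imread('pics/s0.png')[195:335,270:450];b=cv2.imread('pics/d0.png')[190:310,230:390]
a=cv2.resize(a,None,fx=4.4,fy=4.2857,interpolation=2);cv2.imwrite('pics/s0c.png',cv2.resize(a,(720,560)))
cv2.imwrite('pics/d0c.png',cv2.resize(b,(800,600),interpolation=2))"
```

```text
(no output)
```

View pics/s0c.png

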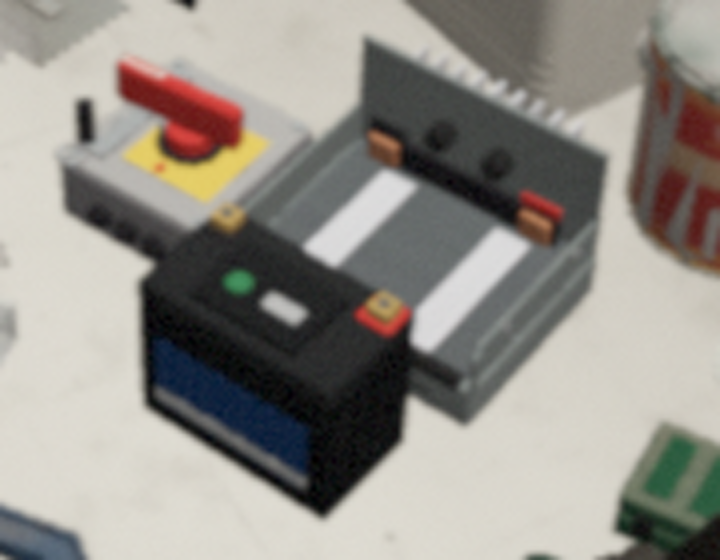

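View pics/d0c.png

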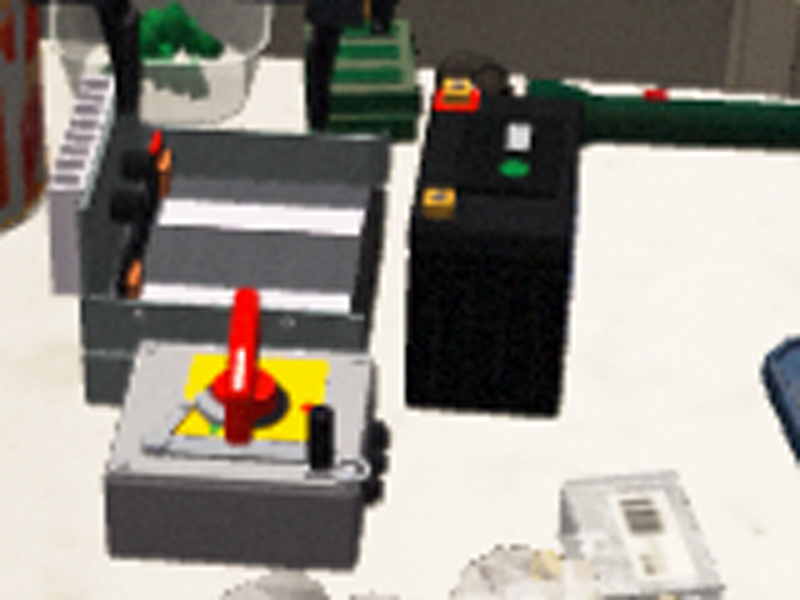

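The crops show the handle's nose to the left, the hasp post at scene crop (85,120) and side crop (320,435), and the battery standing just short of the bay. I'll fit the poses from depth.

```bash
cat > fit.py <<'E'
from h import *
import sys
def cloud(c,u0,v0,u1,v1):
    v,u=np.mgrid[v0:v1,u0:u1]; z=c['z_map'][v0:v1,u0:u1]
    p=np.stack([u*z,v*z,z],-1)@np.linalg.inv(c['mtx']).T
    return (p@c['T'][:3,:3].T+c['T'][:3,3])[z>0], c['image'][v0:v1,u0:u1][z>0].astype(int)
def rect(P,n):
    q=cv2.minAreaRect((P[:,:2]*1000).astype(np.float32)); print(n,len(P),np.round(q[0],1),np.round(q[1],1),round(q[2],2),'z',np.median(P[:,2]).round(4))
if __name__=='__main__':
  for f,b in(('s0',(270,195,450,335)),('d0',(230,190,390,310))):
    c=np.load(f'pics/{f}.npz'); P,C=cloud(c,*b); z=P[:,2]; print(f)
    red=(C[:,0]>150)&(C[:,1]<60)&(C[:,2]<60)
    m=P[red&(z>.1)&(z<.118)]
    m=m[np.linalg.norm(m-np.median(m,0),axis=1)<.08]; rect(m,'handle')
    m=P[(C.max(1)<60)&(z>.115)&(z<.129)]; rect(m[np.linalg.norm(m-np.median(m,0),axis=1)<.1],'batt')
    m=P[(z>.058)&(z<.066)]; print(np.percentile(m,[2,98],axis=0).round(3)); 
    m=P[(z>.041)&(z<.049)]; rect(m,'deck')
    br=P[(z>.129)&(z<.137)]; print('z132',len(br)); np.save(f'pics/{f}_132.npy',br); print(np.median(br,0))
  S=np.load('pics/s0.npz');D=np.load('pics/d0.npz')
  s=lambda u,v:px(S,270+round(u/4),195+round(v/4)).round(4)
  d=lambda u,v:px(D,230+round(u/5),190+round(v/5)).round(4)
  print('post',[s(84,105),s(86,125),d(322,425),d(320,445),d(320,411)])
  print('face corners s',s(68,158),s(175,65),s(305,130)); print('d',d(112,465),d(140,348),d(370,360),d(350,470))
  print('plate top s',s(368,45),s(600,158)); print('deck front right s',s(455,375), 'cheek tops d',d(90,300),d(365,315),d(385,140))
  print('terminals',s(228,215),s(385,302),d(437,197),d(458,87))
  print('red end',s(125,70),s(238,110),d(245,300))
E
python3 fit.py
```

```text
s0
handle 34 [605.5  29.3] [ 7.8 87.1] 9.47 z 0.1086
batt 1148 [ 497.8 -145.3] [ 86.8 152.4] 3.13 z 0.1229
[[ 0.457 -0.247  0.058]
 [ 0.866  0.088  0.066]]
deck 2308 [ 622.  -117.4] [504. 471.] 44.83 z 0.0442
z132 557
[ 0.52056655 -0.15157473  0.13112656]
d0
handle 92 [607.5  37.9] [13.2 95. ] 8.62 z 0.1071
batt 745 [ 498.2 -138.8] [ 85.6 156.1] 2.99 z 0.1213
[[ 0.471 -0.236  0.058]
 [ 0.788  0.179  0.066]]
deck 1183 [ 601.8 -156.9] [427.9 549.6] 0.65 z 0.0436
z132 86
[ 0.53097103 -0.12873054  0.13027229]
post [array([0.563 , 0.0752, 0.0982]), array([0.5622, 0.0715, 0.0828]), array([0.5586, 0.0826, 0.0923]), array([0.5587, 0.0817, 0.0794]), array([0.5597, 0.0761, 0.0968])]
face corners s [0.5446 0.0742 0.0604] [0.6595 0.0819 0.0649] [ 0.6731 -0.0233  0.0611]
d [0.6657 0.0856 0.0558] [ 0.6718 -0.0119  0.0595] [ 0.5514 -0.0339  0.0528] [0.5448 0.0723 0.0587]
plate top s [ 0.7085 -0.0465  0.1275] [ 0.7227 -0.2245  0.1265]
deck front right s [ 0.5807 -0.2282  0.0437] cheek tops d [ 0.7052 -0.0394  0.0695] [ 0.5636 -0.0943  0.0403] [ 0.5755 -0.241   0.0659]
terminals [ 0.526  -0.0859  0.1306] [ 0.5318 -0.2048  0.1329] [ 0.525  -0.0814  0.1305] [ 0.5277 -0.2024  0.1297]
red end [0.5974 0.071  0.1061] [ 0.62   -0.0123  0.1062] [0.6121 0.0012 0.1072]
```

```bash
python3 - <<'E'
from fit import *
w=snap('wrist','w0'); print(w['T'].round(3))
P,C=cloud(w,0,0,640,480); z=P[:,2]
red=(C[:,0]>150)&(C[:,1]<60)&(C[:,2]<60)
near=lambda P,p,d:P[np.linalg.norm(P[:,:2]-p,axis=1)<d]
m=near(P[red&(z>.1)&(z<.118)],[.607,.03],.08)
if len(m): rect(m,'handle')
for n,c in(('w',w),('s',np.load('pics/s0.npz')),('d',np.load('pics/d0.npz'))):
    P,C=cloud(c,0,0,640,480);z=P[:,2]
    m=near(P[(z>.057)&(z<.067)],[.61,.027],.095); 
    if len(m): rect(m,n+' face')
    m=near(P[(z>.125)&(z<.137)],[.715,-.135],.11);m=m[m[:,0]>.66]
    if len(m)>3: rect(m,n+' plate')
    m=near(P[(z>.042)&(z<.048)],[.64,-.145],.11)
    if len(m)>3: rect(m,n+' deck')
    m=near(P[(z>.074)&(z<.1)],[.56,.075],.02)
    if len(m)>3: rect(m,n+' post')
E
```

```text
[[ 1.     0.    -0.     0.623]
 [-0.    -0.964 -0.267  0.073]
 [-0.     0.267 -0.964  0.385]
 [ 0.     0.     0.     1.   ]]
handle 874 [607.2  35.8] [13.3 93. ] 8.55 z 0.11
w face 16237 [606.1  21.4] [134.3 137.3] 4.17 z 0.0622
w plate 249 [ 713.5 -103. ] [10.2 32.3] 9.76 z 0.1318
w deck 10319 [ 625.2 -115.7] [171.9 158. ] 4.32 z 0.0441
w post 185 [560.6  76.4] [13.1 13.4] 17.78 z 0.0954
s face 1019 [609.3  19.2] [133.8 143.8] 3.01 z 0.0621
s plate 252 [ 723.  -132.1] [ 33.2 190. ] 2.75 z 0.1302
s deck 1344 [ 640.5 -140.5] [148.7 192.4] 5.64 z 0.0447
s post 43 [561.2  75.5] [16.5 12.4] 14.67 z 0.0875
d face 1048 [606.9  20.6] [133.3 152.5] 6.05 z 0.0605
d plate 61 [ 740.  -129.4] [ 66.4 190.9] 38.46 z 0.1288
d deck 480 [ 640.1 -141. ] [147.4 193.8] 4.96 z 0.0438
d post 50 [559.1  79.5] [10.1 14.7] 9.94 z 0.0887
```

View pics/w0.png

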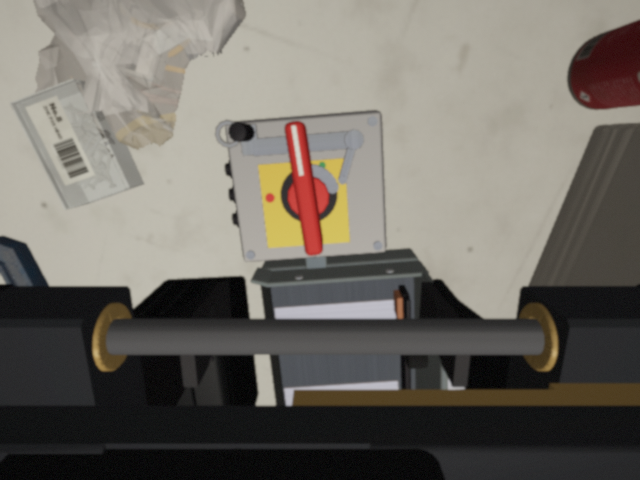

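The wrist view has +x to the right and +y up. The handle's nose is at (295,130) and its axis at (307,197), with the post at (241,131) and the pivot at (353,139). The axis comes out near (0.6085, 0.027), with the bar turned 8.5° from world y.

```bash
python3 -m pendant '[{"dp":[0.18,-0.107,0.3],"rotation":[0,0,-0.0237],"jaw":0.5},{"dp":[0.18,-0.107,0.6],"rotation":[0,0,-0.0237],"jaw":0.5},{"dp":[0.18,-0.107,0.93],"rotation":[0,0,-0.0237],"jaw":0.5},{"dp":[0.18,-0.107,0.93],"rotation":[0,0,-0.0237],"jaw":0.5},{"dp":[0.18,-0.107,0.93],"rotation":[0,0,-0.0237],"jaw":0},{"dp":[0.18,-0.107,0.93],"rotation":[0,0,-0.0237],"jaw":0},{"dp":[0.18,-0.107,0.93],"rotation":[0,0,-0.0237],"jaw":0},{"dp":[0.18,-0.107,0.93],"rotation":[0,0,-0.0237],"jaw":0}]' 30
```

```text
time: 1.15
ee_pos: [0.6099, 0.0271, 0.084]
eef_rot: [0.653, 0.758, 0.001, 0.001]
ft_force: [17.5, 2.0, -3.0]
width: 0.0152
grip_force: 8.8
```

```bash
python3 -m pendant '[{"dp":[0,0.012,0],"rotation":[0,0,0],"jaw":0},{"dp":[0,0.012,0],"rotation":[0,0,-0.029],"jaw":0},{"dp":[0,0.012,0],"rotation":[0,0,-0.058],"jaw":0},{"dp":[0,0.012,0],"rotation":[0,0,-0.087],"jaw":0},{"dp":[0,0.012,0],"rotation":[0,0,-0.116],"jaw":0},{"dp":[0,0.012,0],"rotation":[0,0,-0.145],"jaw":0},{"dp":[0,0.012,0],"rotation":[0,0,-0.174],"jaw":0},{"dp":[0,0.012,0],"rotation":[0,0,-0.203],"jaw":0}]'; python3 -c "
from h import *
s=st();print(s['torque'],R.from_quat(s['eef_rot']).as_matrix()[:,1])"
```

```text
time: 2.15
ee_pos: [0.6095, 0.026, 0.0839]
eef_rot: [0.071, 0.997, -0.001, -0.001]
ft_force: [-10.3, -3.7, 12.8]
width: 0.0138
grip_force: 30.0
t 2.15 p [0.6095 0.026  0.0839] q [ 0.071  0.997 -0.001 -0.001] F [-10.3  -3.7  12.8] w 0.0138
[-0.82197684  2.25935929 -0.08030114] [ 0.14102983  0.99000292 -0.00219377]
```

```bash
python3 -m pendant '[{"dp":[0,0,0],"rotation":[0,0,-0.024],"jaw":0},{"dp":[0,0,0],"rotation":[0,0,-0.024],"jaw":0},{"dp":[0,0,0],"rotation":[0,0,-0.024],"jaw":0}]'; python3 -c "
from h import *
s=st();print(s['torque'],R.from_quat(s['eef_rot']).as_matrix()[:,1])"
```

```text
time: 2.52
ee_pos: [0.6095, 0.0257, 0.0839]
eef_rot: [-0.002, 1.0, -0.001, -0.001]
ft_force: [-9.8, -4.8, 13.5]
width: 0.014
grip_force: 30.0
t 2.52 p [0.6095 0.0257 0.0839] q [-0.002  1.    -0.001 -0.001] F [-9.8 -4.8 13.5] w 0.014
[-0.92253828  2.19999377  0.12889572] [-0.00342996  0.99999193 -0.002094  ]
```

```bash
python3 -m pendant '[{"dp":[0,0,0],"rotation":[0,0,0],"jaw":0.4},{"dp":[0,0,-0.28],"rotation":[0,0,0],"jaw":0.4},{"dp":[0.1,0.1,-0.33],"rotation":[0,0,0.03],"jaw":0.4},{"dp":[0.326,0.337,-0.33],"rotation":[0,0,0.06],"jaw":0.4},{"dp":[0.326,0.337,-0.33],"rotation":[0,0,0.09],"jaw":0.4},{"dp":[0.326,0.337,-0.33],"rotation":[0,0,0.12],"jaw":0.4},{"dp":[0.326,0.337,-0.33],"rotation":[0,0,0.125],"jaw":0.4}]'; python3 - <<'E'
from fit import *
st()
for n in('scene','side','wrist'):
    c=snap(n,n+'1'); P,C=cloud(c,0,0,640,480); z=P[:,2]
    near=lambda P,p,d:P[np.linalg.norm(P[:,:2]-p,axis=1)<d]
    red=(C[:,0]>150)&(C[:,1]<60)&(C[:,2]<60)
    m=near(P[red&(z>.1)&(z<.118)],[.6,.03],.08)
    if len(m)>3: rect(m,n+'handle')
    m=near(P[(z>.074)&(z<.1)&(C.max(1)<70)],[.56,.075],.02)
    if len(m)>3: rect(m,n+'post')
E
```

```text
time: 3.4
ee_pos: [0.5616, 0.0779, 0.1326]
eef_rot: [0.381, 0.925, 0.0, 0.0]
ft_force: [0.4, 0.3, 0.1]
width: 0.0352
grip_force: 0.0
t 3.4 p [0.5616 0.0779 0.1326] q [0.381 0.925 0.    0.   ] F [0.4 0.3 0.1] w 0.0352
scenehandle 49 [600.2  19.2] [ 8.8 85.9] 89.97 z 0.1051
scenepost 22 [559.4  72.3] [9.9 5.9] 44.06 z 0.0844
sidehandle 70 [603.3  30.2] [17.9 93. ] 83.42 z 0.1073
sidepost 41 [558.8  81.4] [10.  16.8] 10.36 z 0.0894
wristhandle 346 [587.7  26.4] [29.4 11. ] 1.69 z 0.1105
wristpost 342 [558.6  78.6] [12.9  9.5] 36.18 z 0.0905
```

View pics/wrist1.png

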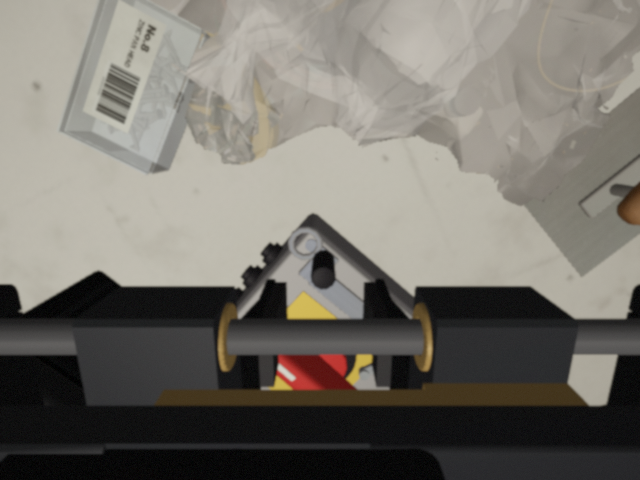

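The handle is off. The post at (322,270) sits between the open fingers.

```bash
python3 -m pendant '[{"dp":[0,0,0.2],"rotation":[0,0,0],"jaw":0.4},{"dp":[0,0,0.39],"rotation":[0,0,0],"jaw":0.4},{"dp":[0,0,0.39],"rotation":[0,0,0],"jaw":0},{"dp":[0,0,0.39],"rotation":[0,0,0],"jaw":0},{"dp":[0,0,0.39],"rotation":[0,0,0],"jaw":0}]' 12; python3 - <<'E'
from fit import *
c=np.load('pics/side1.npz'); P,C=cloud(c,0,0,640,480)
for x in(.5,.55,.6,.65,.7):
  print(x,[(y,np.round(np.max(q),3) if len(q:=P[(abs(P[:,0]-x)<.025)&(abs(P[:,1]-y)<.02)&(P[:,2]<.4)][:,2]) else None) for y in(.14,.18,.22,.26)])
E
```

```text
time: 4.18
ee_pos: [0.5623, 0.0777, 0.0754]
eef_rot: [0.38, 0.925, 0.0, 0.001]
ft_force: [0.9, 0.2, 0.0]
width: 0.0135
grip_force: 12.0
0.5 [(0.14, np.float64(0.024)), (0.18, np.float64(0.078)), (0.22, np.float64(0.082)), (0.26, np.float64(0.08))]
0.55 [(0.14, np.float64(0.399)), (0.18, np.float64(0.074)), (0.22, np.float64(0.076)), (0.26, np.float64(0.076))]
0.6 [(0.14, np.float64(0.4)), (0.18, np.float64(0.25)), (0.22, np.float64(0.075)), (0.26, np.float64(0.076))]
0.65 [(0.14, np.float64(0.247)), (0.18, np.float64(0.003)), (0.22, np.float64(0.057)), (0.26, np.float64(0.047))]
0.7 [(0.14, np.float64(0.003)), (0.18, np.float64(0.003)), (0.22, np.float64(0.045)), (0.26, np.float64(0.057))]
```

Bag height is about 75 mm at its near end, below the gripper body. Now I'll swing the hasp.

```bash
python3 -m pendant '[{"dp":[0.079,0.083,0],"rotation":[0,0,0],"jaw":0},{"dp":[0.139,0.18,0],"rotation":[0,0,0],"jaw":0},{"dp":[0.179,0.288,0],"rotation":[0,0,0],"jaw":0},{"dp":[0.197,0.40,0],"rotation":[0,0,0],"jaw":0},{"dp":[0.192,0.515,0],"rotation":[0,0,0],"jaw":0},{"dp":[0.164,0.626,0],"rotation":[0,0,0],"jaw":0},{"dp":[0.115,0.729,0],"rotation":[0,0,0],"jaw":0},{"dp":[0.065,0.80,0],"rotation":[0,0,0],"jaw":0}]'; python3 -m pendant '[{"dp":[-0.003,0.01,0],"rotation":[0,0,0],"jaw":0},{"dp":[-0.003,0.01,0],"rotation":[0,0,0],"jaw":0}]'
```

```text
time: 5.18
ee_pos: [0.641, 0.1666, 0.0748]
eef_rot: [0.382, 0.924, -0.002, 0.002]
ft_force: [0.8, -0.7, 0.1]
width: 0.0089
grip_force: 0.9
time: 5.42
ee_pos: [0.6401, 0.172, 0.0742]
eef_rot: [0.38, 0.925, 0.0, -0.0]
ft_force: [0.7, 0.5, -1.1]
width: 0.0001
grip_force: 0.0
```

```bash
python3 -m pendant '[{"dp":[0,0,-0.3],"rotation":[0,0,0],"jaw":0},{"dp":[0,0,-0.5],"rotation":[0,0,0],"jaw":0},{"dp":[0,0,-0.5],"rotation":[0,0,0],"jaw":0}]'; python3 - <<'E'
from fit import *
st()
for n in('scene','side','wrist'):
    c=snap(n,n+'2'); P,C=cloud(c,0,0,640,480); z=P[:,2]
    near=lambda P,p,d:P[np.linalg.norm(P[:,:2]-p,axis=1)<d]
    m=near(P[(z>.07)&(z<.102)&(C.max(1)<70)],[.62,.14],.07)
    if len(m)>3: rect(m,n+'post')
E
```

```text
time: 5.8
ee_pos: [0.6414, 0.1719, 0.1523]
eef_rot: [0.38, 0.925, 0.002, 0.002]
ft_force: [0.1, 0.7, -0.2]
width: 0.0004
grip_force: 0.0
t 5.8 p [0.6414 0.1719 0.1523] q [0.38  0.925 0.002 0.002] F [ 0.1  0.7 -0.2] w 0.0004
scenepost 25 [650.7 153.3] [14.5  6.4] 44.47 z 0.0891
sidepost 62 [651.  159.2] [12.  20.5] 13.64 z 0.088
wristpost 232 [650.6 158.8] [ 9.9 12.7] 87.18 z 0.0834
```

View pics/wrist2.png

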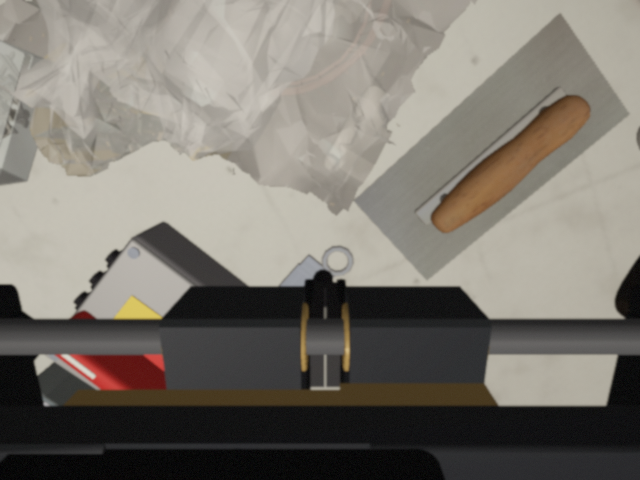

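The wrist view shows the hasp arm out past the box, with the post at (322,280), about (0.650, 0.157). That puts it at the stop given a pivot near (0.646, 0.072). The battery is next.

```bash
python3 - <<'E'
from fit import *
for f in('scene2','side2'):
  c=np.load(f'pics/{f}.npz'); P,C=cloud(c,0,0,640,480)
  near=lambda P,p,d:P[np.linalg.norm(P[:,:2]-p,axis=1)<d]
  z=P[:,2]
  m=near(P[(C.max(1)<70)&(z>.112)&(z<.128)],[.498,-.142],.1); rect(m,f+'batt')
  m=near(P[(z>.129)&(z<.138)],[.52,-.145],.1); rect(m,f+'term')
  m=near(P[(z>.1)&(z<.12)&(C[:,0]>150)&(C[:,1]<60)],[.6,.03],.1); rect(m,f+'handle')
  m=P[(P[:,0]>.33)&(P[:,0]<.45)&(abs(P[:,1]+.12)<.12)]; m=m[(m[:,2]>.012)&(m[:,2]<.3)]
  print(len(m), np.c_[m.min(0),m.max(0)] if len(m) else '')
go([.425,-.15,.22],np.pi/2+np.pi/2+.0785)
E
```

```text
scene2batt 1189 [ 498.3 -145.8] [ 90.  151.9] 2.22 z 0.1226
scene2term 330 [ 500.2 -145.4] [ 74.4 142. ] 2.75 z 0.1308
scene2handle 48 [597.4  19.8] [ 9.9 82.4] 86.09 z 0.1057
106 [[ 0.33001989  0.34463984]
 [-0.14672659 -0.07559486]
 [ 0.01296865  0.02926333]]
side2batt 762 [ 498.4 -142.1] [ 85.7 164.8] 3.04 z 0.1208
side2term 51 [ 499.6 -140.2] [ 67.1 137.9] 2.52 z 0.1301
side2handle 102 [601.2  31.4] [18.1 95.3] 85.86 z 0.1068
54 [[ 0.3300243   0.34260025]
 [-0.14813467 -0.07885047]
 [ 0.01207455  0.02743089]]
dp [-0.487 -2.527 -0.477] rot [-1.000e-04 -2.000e-04 -1.367e-01]
```

```bash
python3 -m pendant '[{"dp":[-0.05,-0.05,-0.45],"rotation":[0,0,-0.02],"jaw":0},{"dp":[-0.25,-0.3,-0.45],"rotation":[0,0,-0.04],"jaw":0},{"dp":[-0.45,-0.5,-0.45],"rotation":[0,0,-0.065],"jaw":0.5},{"dp":[-0.65,-0.715,-0.45],"rotation":[0,0,-0.09],"jaw":1},{"dp":[-0.65,-0.715,-0.45],"rotation":[0,0,-0.115],"jaw":1},{"dp":[-0.65,-0.715,-0.45],"rotation":[0,0,-0.1367],"jaw":1},{"dp":[-0.65,-0.715,-0.45],"rotation":[0,0,-0.1367],"jaw":1}]'; python3 - <<'E'
from fit import *
st()
c=snap('wrist','wrist3'); P,C=cloud(c,0,0,640,480); z=P[:,2]
near=lambda P,p,d:P[np.linalg.norm(P[:,:2]-p,axis=1)<d]
red=(C[:,0]>150)&(C[:,1]<60)&(C[:,2]<60)
rect(near(P[red&(z>.1)&(z<.118)],[.6,.03],.08),'handle')
rect(near(P[(z>.057)&(z<.067)],[.61,.027],.095),'face')
m=near(P[(z>.072)&(z<.102)&(C.max(1)<70)],[.64,.15],.04)
if len(m)>3: rect(m,'post')
go([.425,-.155,.22],np.pi+.0785)
E
```

```text
time: 6.82
ee_pos: [0.6337, 0.0257, 0.2153]
eef_rot: [-0.039, 0.999, 0.0, -0.001]
ft_force: [-0.4, 0.6, 0.5]
width: 0.0425
grip_force: 0.0
t 6.83 p [0.6337 0.0257 0.2153] q [-0.039  0.999  0.    -0.001] F [-0.4  0.6  0.5] w 0.0425
handle 638 [599.2  25.9] [93.1 13.9] 0.48 z 0.1098
face 17823 [608.4  34.3] [126.8 162. ] 4.42 z 0.0621
post 438 [650.2 155.7] [12.4 11.7] 62.07 z 0.0971
dp [ 1.479 -1.097 -0.028] rot [ 0.     -0.0002 -0.0005]
```

View pics/wrist3.png

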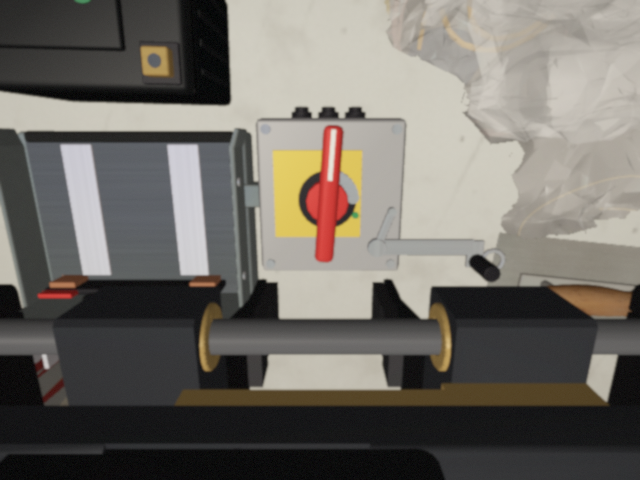

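The wrist view shows the handle pointing at the robot, measured at 86° (about 1.50 rad). The hasp is swung fully out along dock +y. Now I'll move behind the battery.

```bash
python3 -m pendant '[{"dp":[0.25,-0.2,-0.1],"rotation":[0,0,0],"jaw":1},{"dp":[0.5,-0.4,-0.1],"rotation":[0,0,0],"jaw":1},{"dp":[0.75,-0.6,-0.1],"rotation":[0,0,0],"jaw":1},{"dp":[0.95,-0.8,-0.1],"rotation":[0,0,0],"jaw":1},{"dp":[0.98,-0.97,-0.1],"rotation":[0,0,0],"jaw":1},{"dp":[0.98,-0.97,-0.1],"rotation":[0,0,0],"jaw":1}]'; python3 - <<'E'
from fit import *
st()
c=snap('wrist','wrist4'); P,C=cloud(c,0,0,640,480); z=P[:,2]
near=lambda P,p,d:P[np.linalg.norm(P[:,:2]-p,axis=1)<d]
rect(near(P[(C.max(1)<80)&(z>.112)&(z<.128)],[.498,-.142],.1),'batt')
go([.425,-.155,.075],np.pi+.0785)
E
```

```text
time: 7.62
ee_pos: [0.4984, -0.1328, 0.2313]
eef_rot: [-0.036, 0.999, -0.0, -0.0]
ft_force: [0.5, 0.8, -0.3]
width: 0.0867
grip_force: 0.0
t 7.62 p [ 0.4984 -0.1328  0.2313] q [-0.036  0.999 -0.    -0.   ] F [ 0.5  0.8 -0.3] w 0.0867
batt 13587 [ 498.8 -143.4] [ 86.5 148. ] 3.13 z 0.1228
dp [ 0.503 -0.122  1.042] rot [ 0.     -0.     -0.0007]
```

```bash
python3 -m pendant '[{"dp":[0.3,-0.05,0],"rotation":[0,0,0],"jaw":1},{"dp":[0.503,-0.08,0.1],"rotation":[0,0,0],"jaw":1},{"dp":[0.503,-0.08,0.4],"rotation":[0,0,0],"jaw":1},{"dp":[0.503,-0.08,0.7],"rotation":[0,0,0],"jaw":1},{"dp":[0.503,-0.08,1.0],"rotation":[0,0,0],"jaw":1},{"dp":[0.503,-0.08,1.0],"rotation":[0,0,0],"jaw":1}]'; python3 -m pendant '[{"dp":[-0.05,0,0.025],"rotation":[0,0,0],"jaw":1},{"dp":[-0.08,0,0.025],"rotation":[0,0,0],"jaw":1},{"dp":[-0.11,0,0.025],"rotation":[0,0,0],"jaw":1},{"dp":[-0.14,0,0.025],"rotation":[0,0,0],"jaw":1}]'
```

```text
time: 8.43
ee_pos: [0.4229, -0.1468, 0.0791]
eef_rot: [-0.039, 0.999, 0.001, -0.003]
ft_force: [-0.4, 0.9, -0.0]
width: 0.087
grip_force: 0.0
time: 8.93
ee_pos: [0.4462, -0.1473, 0.0784]
eef_rot: [-0.039, 0.999, -0.0, 0.0]
ft_force: [-3.0, -1.0, 2.4]
width: 0.0868
grip_force: 1.6
```

```bash
python3 -m pendant '[{"dp":[-0.025,-0.008,0],"rotation":[0,0,0],"jaw":1},{"dp":[-0.05,-0.016,0],"rotation":[0,0,0],"jaw":1},{"dp":[-0.075,-0.024,0],"rotation":[0,0,0],"jaw":1},{"dp":[-0.1,-0.032,0],"rotation":[0,0,0],"jaw":1},{"dp":[-0.12,-0.04,0],"rotation":[0,0,0],"jaw":1}]'; python3 - <<'E'
from fit import *
for n in('scene','side'):
  c=snap(n,n+'5'); P,C=cloud(c,0,0,640,480)
  near=lambda P,p,d:P[np.linalg.norm(P[:,:2]-p,axis=1)<d]
  z=P[:,2]
  rect(near(P[(z>.129)&(z<.138)],[.54,-.145],.1),n+'term')
  rect(near(P[(C.max(1)<70)&(z>.112)&(z<.128)],[.52,-.142],.1),n+'batt')
E
```

```text
time: 9.55
ee_pos: [0.4643, -0.1516, 0.0777]
eef_rot: [-0.039, 0.999, 0.0, -0.0]
ft_force: [-3.6, 0.6, 2.1]
width: 0.087
grip_force: 1.7
sceneterm 28 [ 513.2 -152.2] [ 23.5 148.1] 40.49 z 0.132
scenebatt 235 [ 508.1 -161.1] [110.7 128.7] 4.09 z 0.1199
sideterm 50 [ 532.  -158.7] [146.4  88.2] 56.95 z 0.1306
sidebatt 640 [ 507.2 -144.4] [107.3 160. ] 3.1 z 0.1203
```

Sliding at about 3.6 N. I'll carry on to the wall.

```bash
python3 -m pendant '[{"dp":[-0.02,-0.006,0],"rotation":[0,0,0],"jaw":1},{"dp":[-0.035,-0.01,0],"rotation":[0,0,0],"jaw":1},{"dp":[-0.045,-0.01,0],"rotation":[0,0,0],"jaw":1},{"dp":[-0.055,-0.01,0],"rotation":[0,0,0],"jaw":1}]'; python3 -m pendant '[{"dp":[-0.01,0,0],"rotation":[0,0,0],"jaw":1},{"dp":[-0.02,0,0],"rotation":[0,0,0],"jaw":1}]'
```

```text
time: 10.15
ee_pos: [0.4709, -0.1527, 0.0776]
eef_rot: [-0.038, 0.999, 0.0, -0.002]
ft_force: [-17.2, 2.6, 10.7]
width: 0.0868
grip_force: 8.0
time: 10.4
ee_pos: [0.4708, -0.1528, 0.0773]
eef_rot: [-0.038, 0.999, 0.0, -0.005]
ft_force: [-31.7, 2.5, 22.7]
width: 0.0872
grip_force: 15.8
```

```bash
python3 -m pendant '[{"dp":[0.06,0,0],"rotation":[0,0,0],"jaw":1},{"dp":[0.06,0,-0.3],"rotation":[0,0,0],"jaw":1},{"dp":[0.06,0,-0.7],"rotation":[0,0,0],"jaw":1},{"dp":[-0.1,0,-1],"rotation":[0,0,0],"jaw":1},{"dp":[-0.4,0,-1],"rotation":[0,0,0],"jaw":1},{"dp":[-0.4,0,-1],"rotation":[0,0,0],"jaw":1}]'; python3 - <<'E'
from fit import *
st()
c=snap('wrist','wrist6'); P,C=cloud(c,0,0,640,480); z=P[:,2]
near=lambda P,p,d:P[np.linalg.norm(P[:,:2]-p,axis=1)<d]
rect(near(P[(C.max(1)<80)&(z>.112)&(z<.128)],[.525,-.147],.1),'batt w')
rect(near(P[(z>.042)&(z<.048)],[.64,-.145],.11),'deck w')
for n in('scene','side'):
  c=snap(n,n+'6'); P,C=cloud(c,0,0,640,480); z=P[:,2]
  rect(near(P[(z>.042)&(z<.048)],[.64,-.145],.12),n+'deck')
  rect(near(P[(C.max(1)<70)&(z>.112)&(z<.128)],[.52,-.142],.1),n+'batt')
  q=near(P[(z>.07)&(z<.076)],[.64,-.145],.13); Rm=np.array([[.997,.078],[-.078,.997]])
  l=(q[:,:2]-[.57,-.147])@Rm.T; print('cheek y', np.median(l[l[:,1]>.06],0), np.median(l[l[:,1]<-.06],0))
E
```

```text
time: 11.15
ee_pos: [0.5379, -0.1466, 0.2277]
eef_rot: [-0.04, 0.999, 0.0, 0.001]
ft_force: [-0.6, 1.0, -0.7]
width: 0.0866
grip_force: 0.0
t 11.15 p [ 0.5379 -0.1466  0.2277] q [-0.04   0.999  0.     0.001] F [-0.6  1.  -0.7] w 0.0866
batt w 14153 [ 523.4 -148.9] [ 86.4 150.2] 4.48 z 0.1228
deck w 10586 [ 654.5 -138.2] [118.6 183.1] 4.54 z 0.044
scenedeck 1051 [ 631.9 -141. ] [170.8 193.6] 5.19 z 0.0446
scenebatt 1145 [ 523.3 -149.5] [ 89.5 151.2] 3.77 z 0.1226
cheek y [0.10079066 0.09496425] [ 0.07441714 -0.08939268]
sidedeck 462 [ 642.  -144.3] [157.9 193.2] 13.65 z 0.0436
sidebatt 773 [ 523.5 -145.2] [ 86.9 159.3] 4.13 z 0.1208
cheek y [0.06683747 0.09642405] [ 0.07717537 -0.08637084]
```

View pics/wrist6.png

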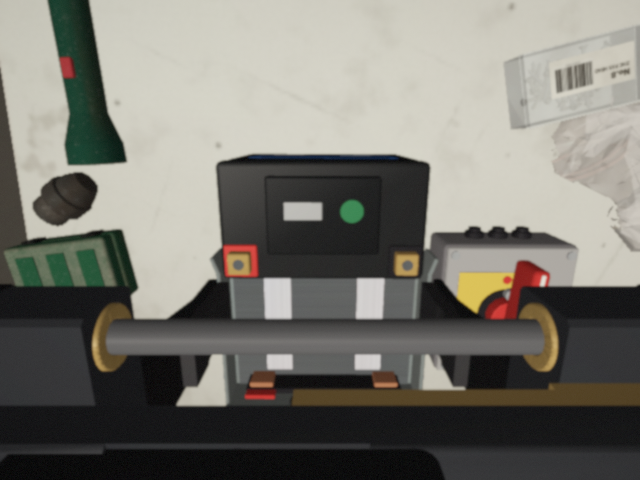

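The battery is square at 4.5° and centred in the bay to within 1 mm. I'll get behind the panel at 100 mm height.

```bash
python3 -m pendant '[{"dp":[0.35,-0.005,0],"rotation":[0,0,0],"jaw":1},{"dp":[0.607,-0.005,0.1],"rotation":[0,0,0],"jaw":1},{"dp":[0.607,-0.005,0.4],"rotation":[0,0,0],"jaw":1},{"dp":[0.607,-0.005,0.7],"rotation":[0,0,0],"jaw":1},{"dp":[0.607,-0.005,0.85],"rotation":[0,0,0],"jaw":1},{"dp":[0.55,-0.005,0.85],"rotation":[0,0,0],"jaw":1},{"dp":[0.47,-0.005,0.85],"rotation":[0,0,0],"jaw":1},{"dp":[0.455,-0.005,0.85],"rotation":[0,0,0],"jaw":1}]'; python3 -c "
from h import *
s=st(); d=(s['ee_pos']-[.567,-.1455,0]); print((d[0]*.997+d[1]*.078),d[2])"
```

```text
time: 12.3
ee_pos: [0.4691, -0.1536, 0.1016]
eef_rot: [-0.039, 0.999, -0.0, 0.001]
ft_force: [-0.0, -0.0, -0.2]
width: 0.0867
grip_force: 0.0
t 12.3 p [ 0.4691 -0.1536  0.1016] q [-0.039  0.999 -0.     0.001] F [-0.  -0.  -0.2] w 0.0867
-0.09820990564348805 0.1016009000624374
```

```bash
python3 -m pendant '[{"dp":[-0.045,0,-0.03],"rotation":[0,0,0],"jaw":1},{"dp":[-0.077,0,-0.063],"rotation":[0,0,0],"jaw":1},{"dp":[-0.108,0,-0.095],"rotation":[0,0,0],"jaw":1},{"dp":[-0.139,0,-0.127],"rotation":[0,0,0],"jaw":1},{"dp":[-0.174,0,-0.156],"rotation":[0,0,0],"jaw":1},{"dp":[-0.209,0,-0.183],"rotation":[0,0,0],"jaw":1}]'; python3 - <<'E'
from fit import *
s=st(); d=(s['ee_pos']-[.567,-.1455,0]); print((d[0]*.997+d[1]*.078),d[2])
c=snap('side','side7'); cv2.imwrite('pics/side7c.png',cv2.resize(c['image'][170:310,220:390,::-1],None,fx=4,fy=4,interpolation=2))
E
```

```text
time: 13.05
ee_pos: [0.4987, -0.1513, 0.1282]
eef_rot: [-0.039, 0.999, -0.0, -0.0]
ft_force: [-2.8, -0.0, -0.6]
width: 0.0869
grip_force: 1.0
t 13.05 p [ 0.4987 -0.1513  0.1282] q [-0.039  0.999 -0.    -0.   ] F [-2.8 -0.  -0.6] w 0.0869
-0.06856407175848464 0.12815971320435332
```

View pics/side7c.png

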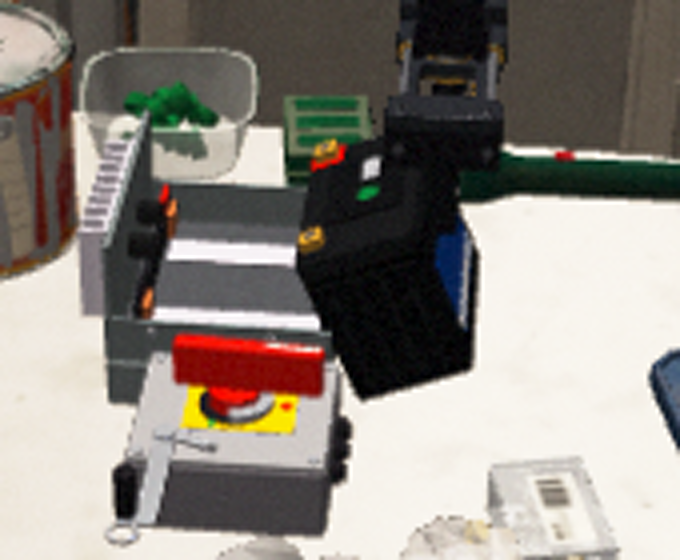

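The battery is tilted about 25° over the edge with the fingers on the panel, its underside edge running from (365,395) to (470,365) in the crop. Continuing slowly.

```bash
python3 -m pendant '[{"dp":[-0.04,0,-0.025],"rotation":[0,0,0],"jaw":1},{"dp":[-0.077,0,-0.047],"rotation":[0,0,0],"jaw":1},{"dp":[-0.118,0,-0.066],"rotation":[0,0,0],"jaw":1},{"dp":[-0.159,0,-0.082],"rotation":[0,0,0],"jaw":1},{"dp":[-0.202,0,-0.095],"rotation":[0,0,0],"jaw":1},{"dp":[-0.246,0,-0.103],"rotation":[0,0,0],"jaw":1},{"dp":[-0.29,0,-0.11],"rotation":[0,0,0],"jaw":1},{"dp":[-0.334,0,-0.112],"rotation":[0,0,0],"jaw":1}]'; python3 - <<'E'
from fit import *
s=st(); d=(s['ee_pos']-[.567,-.1455,0]); print((d[0]*.997+d[1]*.078),d[2])
c=snap('side','side8'); P,C=cloud(c,220,170,390,310)
Rm=np.array([[.997,.078],[-.078,.997]])
l=np.c_[(P[:,:2]-[.567,-.1455])@Rm.T,P[:,2]]
m=(abs(l[:,1]-.075)<.012)&(C.max(1)<70)&(l[:,0]>-.11)&(l[:,0]<.12)&(l[:,2]>.0)&(l[:,2]<.2)
q=l[m]; r2=cv2.minAreaRect((q[:,[0,2]]*1000).astype(np.float32)); print(len(q),r2)
E
```

```text
time: 14.1
ee_pos: [0.5502, -0.1473, 0.146]
eef_rot: [-0.039, 0.999, -0.0, 0.002]
ft_force: [-1.9, -1.2, 10.8]
width: 0.0868
grip_force: 4.9
t 14.1 p [ 0.5502 -0.1473  0.146 ] q [-0.039  0.999 -0.     0.002] F [-1.9 -1.2 10.8] w 0.0868
-0.016865019520470908 0.14602517944498436
1253 ((-3.340184211730957, 81.83831787109375), (134.0195770263672, 205.8744659423828), 41.762699127197266)
```

```bash
python3 -m pendant '[{"dp":[-0.045,0,-0.002],"rotation":[0,0,0],"jaw":1},{"dp":[-0.089,0,-0.003],"rotation":[0,0,0],"jaw":1},{"dp":[-0.134,0,0.0],"rotation":[0,0,0],"jaw":1},{"dp":[-0.179,0,0.003],"rotation":[0,0,0],"jaw":1}]'; python3 - <<'E'
from fit import *
s=st()
c=snap('side','side9'); cv2.imwrite('pics/side9c.png',cv2.resize(c['image'][170:310,220:390,::-1],None,fx=4,fy=4,interpolation=2))
E
```

```text
time: 14.65
ee_pos: [0.5772, -0.1452, 0.1452]
eef_rot: [-0.039, 0.999, -0.0, 0.002]
ft_force: [0.3, -0.8, 3.6]
width: 0.0872
grip_force: 1.7
t 14.65 p [ 0.5772 -0.1452  0.1452] q [-0.039  0.999 -0.     0.002] F [ 0.3 -0.8  3.6] w 0.0872
```

View pics/side9c.png

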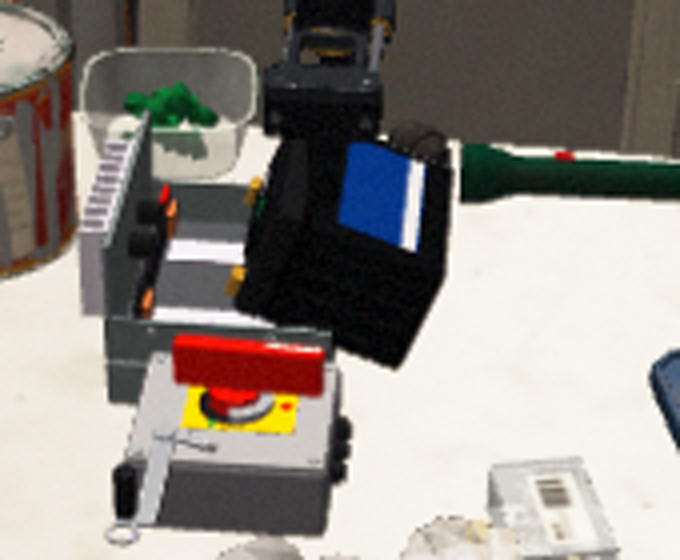

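The tilt is now about 65–70°, near balance, with the blue panel turned up at (380,195) in the crop. I'll ease it down.

```bash
python3 -m pendant '[{"dp":[-0.04,0,0.005],"rotation":[0,0,0],"jaw":1},{"dp":[-0.08,0,0.015],"rotation":[0,0,0],"jaw":1},{"dp":[-0.12,0,0.028],"rotation":[0,0,0],"jaw":1},{"dp":[-0.16,0,0.045],"rotation":[0,0,0],"jaw":1},{"dp":[-0.2,0,0.062],"rotation":[0,0,0],"jaw":1},{"dp":[-0.24,0,0.08],"rotation":[0,0,0],"jaw":1},{"dp":[-0.24,0,0.08],"rotation":[0,0,0],"jaw":1}]'; python3 -m pendant '[{"dp":[0,0,-0.2],"rotation":[0,0,0],"jaw":1},{"dp":[0,0,-0.6],"rotation":[0,0,0],"jaw":1},{"dp":[0,0,-0.7],"rotation":[0,0,0],"jaw":1},{"dp":[0,0,-0.7],"rotation":[0,0,0],"jaw":1}]'; python3 - <<'E'
from fit import *
s=st(); d=(s['ee_pos']-[.567,-.1455,0]); print((d[0]*.997+d[1]*.078),d[2])
near=lambda P,p,d:P[np.linalg.norm(P[:,:2]-p,axis=1)<d]
for n in('wrist','scene'):
  c=snap(n,n+'10'); P,C=cloud(c,0,0,640,480); z=P[:,2]
  m=near(P[(C[:,0]<90)&(C[:,1]<100)&(z>.11)&(z<.15)&(P[:,0]<.69)],[.57,-.147],.125); rect(m,n)
  A=np.c_[m[:,:2],np.ones(len(m))]; k=np.linalg.lstsq(A,m[:,2],rcond=None)[0]; print('slope',k[:2])
E
```

```text
time: 15.58
ee_pos: [0.6111, -0.1425, 0.1324]
eef_rot: [-0.039, 0.999, -0.0, -0.0]
ft_force: [-3.2, 0.1, 9.0]
width: 0.087
grip_force: 4.5
time: 16.08
ee_pos: [0.6112, -0.1426, 0.2372]
eef_rot: [-0.039, 0.999, -0.0, 0.0]
ft_force: [0.1, -0.9, -0.8]
width: 0.0871
grip_force: 0.0
t 16.07 p [ 0.6112 -0.1426  0.2372] q [-0.039  0.999 -0.     0.   ] F [ 0.1 -0.9 -0.8] w 0.0871
0.044330859343249054 0.23723194103381917
wrist 31474 [ 582.7 -144.5] [126.9 150.3] 4.48 z 0.1328
slope [-0.01090027 -0.00125733]
scene 2244 [ 582.4 -146.2] [132.1 150.3] 4.71 z 0.1318
slope [0.0436527  0.02764415]
```

It lies flat (z about 132 mm) and square. Now I'll push it home from the underside.

```bash
python3 -m pendant '[{"dp":[0.3,0,0],"rotation":[0,0,0],"jaw":1},{"dp":[0.6,0,0],"rotation":[0,0,0],"jaw":1},{"dp":[0.87,0,0],"rotation":[0,0,0],"jaw":1},{"dp":[0.87,0,0.3],"rotation":[0,0,0],"jaw":1},{"dp":[0.87,0,0.7],"rotation":[0,0,0],"jaw":1},{"dp":[0.87,0,0.98],"rotation":[0,0,0],"jaw":1},{"dp":[0.87,0,0.98],"rotation":[0,0,0],"jaw":1}]'; python3 -m pendant '[{"dp":[-0.07,0,0],"rotation":[0,0,0],"jaw":1},{"dp":[-0.14,0,0],"rotation":[0,0,0],"jaw":1},{"dp":[-0.18,0,0],"rotation":[0,0,0],"jaw":1},{"dp":[-0.22,0,0],"rotation":[0,0,0],"jaw":1},{"dp":[-0.26,0,0],"rotation":[0,0,0],"jaw":1},{"dp":[-0.3,0,0],"rotation":[0,0,0],"jaw":1}]'; python3 -c "
from h import *
s=st(); d=(s['ee_pos']-[.567,-.1455,0]); print((d[0]*.997+d[1]*.078),d[2])"
```

```text
time: 17.05
ee_pos: [0.4777, -0.1517, 0.0861]
eef_rot: [-0.039, 0.999, 0.002, -0.004]
ft_force: [0.7, -0.7, 0.6]
width: 0.0868
grip_force: 0.0
time: 17.8
ee_pos: [0.5249, -0.1495, 0.0901]
eef_rot: [-0.039, 0.999, -0.0, -0.001]
ft_force: [-6.8, -0.5, 2.6]
width: 0.087
grip_force: 3.4
t 17.8 p [ 0.5249 -0.1495  0.0901] q [-0.039  0.999 -0.    -0.001] F [-6.8 -0.5  2.6] w 0.087
-0.04226252288043639 0.09011627989589177
```

Sliding at about 7 N, with roughly 34 mm to go.

```bash
python3 -m pendant '[{"dp":[-0.04,0,0],"rotation":[0,0,0],"jaw":1},{"dp":[-0.08,0,0],"rotation":[0,0,0],"jaw":1},{"dp":[-0.12,0,0],"rotation":[0,0,0],"jaw":1},{"dp":[-0.155,0,0],"rotation":[0,0,0],"jaw":1},{"dp":[-0.18,0,0],"rotation":[0,0,0],"jaw":1}]'; python3 -m pendant '[{"dp":[-0.015,0,0],"rotation":[0,0,0],"jaw":1},{"dp":[-0.03,0,0],"rotation":[0,0,0],"jaw":1}]'; python3 -c "
from h import *
s=st(); d=(s['ee_pos']-[.567,-.1455,0]); print((d[0]*.997+d[1]*.078),d[2])"
```

```text
time: 18.42
ee_pos: [0.5523, -0.1471, 0.09]
eef_rot: [-0.039, 0.999, 0.0, -0.001]
ft_force: [-7.7, -0.3, 3.2]
width: 0.0869
grip_force: 3.7
time: 18.68
ee_pos: [0.5565, -0.1468, 0.09]
eef_rot: [-0.039, 0.999, 0.0, -0.001]
ft_force: [-7.4, -0.4, 2.8]
width: 0.087
grip_force: 3.9
t 18.68 p [ 0.5565 -0.1468  0.09  ] q [-0.039  0.999  0.    -0.001] F [-7.4 -0.4  2.8] w 0.087
-0.010608248071799456 0.0900286427494212
```

```bash
python3 -m pendant '[{"dp":[-0.01,0,0],"rotation":[0,0,0],"jaw":1},{"dp":[-0.02,0,0],"rotation":[0,0,0],"jaw":1},{"dp":[-0.02,0,0],"rotation":[0,0,0],"jaw":1}]';  python3 -m pendant '[{"dp":[-0.01,0,0],"rotation":[0,0,0],"jaw":1},{"dp":[-0.02,0,0],"rotation":[0,0,0],"jaw":1},{"dp":[-0.02,0,0],"rotation":[0,0,0],"jaw":1}]'
```

```text
time: 19.05
ee_pos: [0.5587, -0.1466, 0.09]
eef_rot: [-0.039, 0.999, 0.0, -0.002]
ft_force: [-11.2, 0.7, 5.6]
width: 0.087
grip_force: 5.5
time: 19.42
ee_pos: [0.5587, -0.1467, 0.0895]
eef_rot: [-0.038, 0.999, 0.0, -0.005]
ft_force: [-26.4, 1.2, 12.9]
width: 0.0868
grip_force: 13.1
```

The force has risen to 26 N with no further travel, so it's on the buffers. I'll back off, rise and check.

```bash
python3 -m pendant '[{"dp":[0.1,0,0],"rotation":[0,0,0],"jaw":1},{"dp":[0.3,0,0],"rotation":[0,0,0],"jaw":1},{"dp":[0.35,0,-0.3],"rotation":[0,0,0],"jaw":1},{"dp":[0.35,0,-0.7],"rotation":[0,0,0],"jaw":1},{"dp":[0.35,0,-1],"rotation":[0,0,0],"jaw":1},{"dp":[0.1,0,-1],"rotation":[0,0,0],"jaw":1},{"dp":[0.1,0,-1],"rotation":[0,0,0],"jaw":1}]'; python3 - <<'E'
from fit import *
s=st(); near=lambda P,p,d:P[np.linalg.norm(P[:,:2]-p,axis=1)<d]
for n in('wrist','scene','side'):
  c=snap(n,n+'11'); P,C=cloud(c,0,0,640,480); z=P[:,2]
  m=near(P[(C[:,0]<90)&(C[:,1]<100)&(z>.115)&(z<.14)&(P[:,0]<.69)],[.625,-.142],.125); rect(m,n)
  print('front x, at mid', np.percentile(m[abs(m[:,1]+.145)<.04][:,0],.5).round(4))
  red=(C[:,0]>150)&(C[:,1]<60); q=near(P[red&(z>.1)&(z<.118)],[.6,.03],.08)
  if len(q)>5: rect(q,n+'handle')
E
python3 - <<'E'
import cv2
a=cv2.imread('pics/scene11.png')[180:320,260:440];cv2.imwrite('pics/sc11c.png',cv2.resize(a,None,fx=4,fy=4,interpolation=2))
E
```

```text
time: 20.3
ee_pos: [0.5506, -0.1464, 0.2407]
eef_rot: [-0.04, 0.999, 0.0, 0.001]
ft_force: [-1.0, 0.2, -1.1]
width: 0.0868
grip_force: 0.0
t 20.3 p [ 0.5506 -0.1464  0.2407] q [-0.04   0.999  0.     0.001] F [-1.   0.2 -1.1] w 0.0868
wrist 16367 [ 627.8 -140.9] [120.6 150. ] 4.46 z 0.1325
front x, at mid 0.5657
wristhandle 215 [566.8  24.3] [28.7 11.3] 1.84 z 0.1097
scene 1871 [ 628.1 -143.3] [124.9 151.5] 3.4 z 0.1319
front x, at mid 0.5665
scenehandle 48 [597.8  20.4] [85.4  9.7] 5.4 z 0.1052
side 1285 [ 628.3 -135.7] [122.  161.3] 4.59 z 0.129
front x, at mid 0.5665
sidehandle 101 [600.2  29.1] [17.1 97.3] 85.24 z 0.1068
```

View pics/sc11c.png

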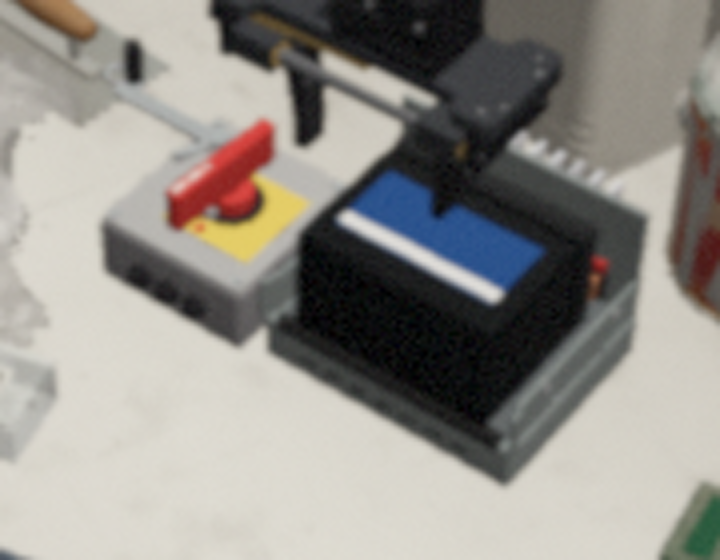

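The battery is flush with the front edge near (400,360) in the crop, with the blue panel up at (440,235). The handle is off, the hasp is out, and the arm is clear of everything, so I'll hand in.

```bash
python3 -c "
from bench import r
print(r.close_job())"
```

```text
the job is handed in; nothing more can be done
None
```

The job is handed in at about 20 s: the isolator is off, the hasp is fully out, and the battery lies blue panel up, square and flush in the bay, pushed against the buffers; I didn't touch the things lying around, and no verdict came back on hand-in.

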